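Put the seasonings back on their own stands

TASK

The pepper mill, the salt shaker and the spice jar with the tan-gold lid have each been put back on the wrong stand: move them round so that the mill stands upright in the middle of the round dish, the shaker in the middle of the square tile and the jar in the middle of the six-sided mat. The little oblong board is free for parking one on the way. Set things down rather than dropping them, tip nothing over, and leave the mug, the tin and the blue flask where they are.

Things in the scene. Friction and masses are not known exactly. Their poses are not given: they have to be found in the camera images.
- pepper_mill: dark turned-wood pepper mill, round, upright, 170 mm tall. Height above its base: foot 58 mm wide (its widest), waisted body up to 122 mm, solid rounded head 49 mm wide from 123 to 159 mm (fixed to the body, good to grip around 138 mm), small metal knob 12 mm wide on top. Origin: centre of its underside; z up along its axis. About 0.18 kg. At the start it stands wrongly on the square tile
- salt_shaker: clear glass salt shaker with a grey dome cap, round, upright, 90 mm tall, the shortest of the three: body 44 mm wide up to 70 mm, cap 34 mm wide above. Origin: centre of its underside; z up. Grip the body about 55 mm above its base. About 0.1 kg. At the start it stands wrongly on the six-sided mat
- spice_jar: straight round spice jar with a tan-gold lid and a printed green and white label, upright, 106 mm tall, 42 mm wide all the way up. Origin: centre of its underside; z up. Grip it about 70 mm above its base. About 0.11 kg. At the start it stands wrongly in the round dish
- dish_round: round dark-wood dish, 110 mm across, fixed to the counter: flat floor 6 mm above the counter, 96 mm across, with a low rim 11 mm above the counter. Home of the pepper mill. Origin: its centre, at counter height (underside); z up
- tile_square: square pale stone tile, 100 x 100 mm, fixed, flat top 8 mm above the counter. Home of the salt shaker. Origin: its centre, at counter height; x and y along its sides, z up
- mat_hex: six-sided cork mat, 100 mm across the flats, fixed, flat top 8 mm above the counter. Home of the spice jar. Origin: its centre, at counter height; z up
- board_oblong: small oblong light-wood board, 75 x 125 mm (long side along its y), fixed, flat top 8 mm above the counter, empty at the start: the spare place. Origin: its centre, at counter height; z up
- mug: green and white mug with a handle, 78 x 116 x 101 mm tall, a bystander behind the work. Origin: centre of its underside
- tin: food tin with a pictured label, 75 mm across, 58 mm tall, a bystander at the right, behind the work. Origin: centre of its underside
- water_bottle: tall dark blue flask with a black cap, 72 mm across, 250 mm tall, a bystander behind the work. Origin: centre of its underside

How it is judged:
By the outcome, as a careful person would: the job done as asked, in the order asked, and still so for the second after the job is handed in, with the robot touching nothing.
It also fails if it takes over 115 s, if anything falls off the work surface, if the arm or the gripper's body presses on something with over 40 N, if the wrist force passes 120 N, or if a joint passes its speed limit or range.

ROBOT

A 6-joint arm with a two-finger parallel gripper is mounted at the origin on a cart in front of the work surface, level with it; the furniture and walls round the work are solid. World frame = base frame: x ahead of the robot, y to its left, z up, the work surface at z = 0. Lengths are in mm, angles in rad, forces in N, time in s.
With the tool pointing down it reaches from about 275 to 775 mm from the base axis. Payload 14.6 kg.
Tool frame: the origin (TCP) lies where the fingers leave the gripper's body, on its centre line; the fingertips stand 73 mm ahead of it and the grasp point (between the pads) lies 54 mm ahead of it; z points along the fingers, y is the line along which they close (so a half turn about z gives the same grasp; the last joint's range is limited). The gripper opens to 85 mm and grips with 20 to 120 N. Pads are 22 mm wide; open, the fingers measure 114 mm over their backs; the gripper's body (76 mm by 85 mm) begins 54 mm behind the grasp point. The pads swing forward as they close: fully open they stand 13 mm farther back than shut.
Start: joints at [0.989, 0.263, -0.048, 1.259, 0, 1.415], TCP at [217.334, 477.906, 303.878] pointing down, gripper open.
Joint ranges: [-2.65, 2.65], [-0.89, 1.7], [-1.18, 1.37], [-2.13, 2.11], [-1.35, 1.29], [-3.14, 3.14]. Speed limits (rad/s): [1.89, 1.89, 2.57, 2.79, 3.14, 3.14].

INTERFACE

Orientations are given as [roll, pitch, yaw] about the fixed x, y, z axes, in that order (R = Rz(yaw) Ry(pitch) Rx(roll)).
In Python, from bench import manip, optics gives the robot as it stands.
- The arm moves only by the tool move_arm, never from a script. Its argument "deltas" is a list of rows, each an object of numbers: "dx", "dy", "dz": the shift along the tool's x, y, z scaled (see below); "roll": the turn about the tool's z scaled (see below). In form: [{"dx": .., "dy": .., "dz": .., "roll": ..}, ...]. A call has 1 to 8 rows; each row shifts and turns the commanded pose from where the row before left it, along the tool's axes as they then stand; what a row does not reach is not made up. The controller multiplies each number of a shift by 0.3 m and each number of a turn by 0.15 rad. A row lasts 1/8 s, in which the tool goes at most 62.5 mm and 10.7 degrees, less where a joint would pass 70% of its speed; a pose out of reach is approached as far as the arm can. A call with a number of a shift or a turn outside -1 to 1 is refused whole. A call with a gripper value outside its range is refused whole. "grip" is the opening, from 0 (shut) to 1 (fully open), set as the call begins (left out, the last holds). The fingers move at their own pace and stop on an object; "grip_force" is the grip in N (left out, the last holds). Time passes only in rows, so rows that do not move let the fingers close. It gives the time, the measured TCP pose, the force, the opening and the grip force at its end, in the units of the state.
- manip.sense(): the state, without advancing time (a new reading comes with each control period).
- optics.camera(name): name is "scene" or "top"; returns (picture, depth): 420x560x3 uint8, blue, green, red; 420x560 float32, mm along the optical axis (not along the pixel's ray), 0 where there is no reading.
- optics.camera_model(name): a dict with "vfov" (degrees; the focal length in pixels is half the picture's height over the tangent of half this angle, whatever the lens; pixels are square), "cx", "cy" (the principal point, pixels), "k1" (the pictures are not rectified: a ray, as slopes to the right and down, at radius r is drawn at 1 + k1 r^2 times it, then the intrinsics apply), "R" (3x3) and "t" (3): a world point X has camera coordinates R X + t. Camera axes: x right, y down, z forward; pixel columns grow to the right and rows downward; lengths in mm; the calibration is good to about 2 mm. A picture is of the moment at which its call begins. camera_model takes no time and is no camera call.
- manip.hand_in(): hands the job in; it is judged then, once.
Trained networks look in the newest picture that a camera, given by its name, has taken for a name from the list of things; names that differ only in an ending like _2 or _b are one class to them, and where a whole thing is asked for, a point or a joint stands for the part that bears it (a point fixed in the world has none). Each returns a list of dicts, best first, with "score" (0 to 1); they miss things now and then, are a little off and sometimes report something else, mostly with a low value. They report only what shows in the picture. A call takes as long as a camera call.
- optics.silhouettes(camera, target): "mask" (420x560 bool, what is visible of it) and "box" ([left, top, width, height] in pixels, round what is visible of it).
- optics.mark_of(camera, target): "xy" ([column, row] in pixels: a listed point, or the origin of a listed thing).
The state is a dict: "time_s": time; "joints": joint angles; "joint_velocities": joint speeds; "effort": joint torques, N m; "tool_pos": TCP position; "eef_rot": TCP orientation; "contact_force": force on the tool from outside, world axes, zero at the start; "moment": the same for the moment, N m; "width": finger opening in mm; "grasp_force": force on a finger pad.
Only numpy, scipy, OpenCV 4.12 (cv2) and the standard library are available. Lean on these libraries where they do the work, as an engineer would, in place of code of your own. Each camera call takes 0.05 s, during which the arm holds its last target. There are 200 camera calls.

## Working session

There is one attempt and no reset: what is moved stays moved. The work goes in short steps, Python scripts to look and compute and a tool call to move; the robot and the scene stay as the last step left them, time stands still between calls to the robot, and variables do not carry over. Pictures are saved under pics/ and viewed, at most 14 in all, crops included, and the job is handed in when it is done.

Besides the shell and the picture viewer there is one more tool, called after "Request:" by a JSON object that holds its "fn" and its "kwargs", one argument or row to a line. move_arm: Moves the arm, as the interface text tells. Shifts and turns lie within -1 to 1; 1 stands for 0.3 m of shift or 0.15 rad of turn. Its arguments: {"type":"object","properties":{"deltas":{"type":"array"},"grip":{"type":"number"},"grip_force":{"type":"number"}},"required":["deltas"]}

```bash
mkdir -p pics; ls; cat > h.py <<'E'
import numpy as np, cv2, sys
from bench import manip, optics
def ray(cam,uv):
    m=optics.camera_model(cam); f=210/np.tan(np.radians(m['vfov'])/2)
    d=np.array([(uv[0]-m['cx'])/f,(uv[1]-m['cy'])/f]); s=d.copy()
    for _ in range(20): s=d/(1+m['k1']*(s@s))
    return s,np.array(m['R']),np.array(m['t'])
def at_z(cam,uv,z):
    s,R,t=ray(cam,uv); c=-R.T@t; v=R.T@np.array([s[0],s[1],1]); return c+v*(z-c[2])/v[2]
def cloud(cam,depth,mask):
    m=optics.camera_model(cam); f=210/np.tan(np.radians(m['vfov'])/2)
    r,c=np.nonzero(mask&(depth>0)); d=np.stack([(c-m['cx'])/f,(r-m['cy'])/f],1); s=d.copy()
    for _ in range(20): s=d/(1+m['k1']*(s**2).sum(1,keepdims=True))
    z=depth[r,c][:,None]; P=np.hstack([s*z,z]); return (P-np.array(m['t']))@np.array(m['R'])
E
cat > look.py <<'E'
from h import *
n=sys.argv[1]; names=sys.argv[2:]
out=[]
for cam in ['scene','top']:
    p,d=optics.camera(cam); cv2.imwrite(f'pics/{n}_{cam}.png',p)
    for k in names:
        S=optics.silhouettes(cam,k)[:1]; M=optics.mark_of(cam,k)[:1]
        if S:
            P=cloud(cam,d,S[0]['mask']); zt=np.percentile(P[:,2],97); T=P[P[:,2]>zt-6]
            mid=lambda Q:(np.percentile(Q[:,:2],3,0)+np.percentile(Q[:,:2],97,0))/2
            print(cam,k,round(S[0]['score'],2),S[0]['box'],'ztop',round(zt),'mid top',mid(T).round(1),'ext',np.ptp(T[:,:2],axis=0).round(),'all',mid(P).round(1),end=' ')
        else: print(cam,k,'none',end=' ')
        if M: print('mark',np.round(M[0]['xy'],1),round(M[0]['score'],2),at_z(cam,M[0]['xy'],8 if k in('pepper_mill','salt_shaker','spice_jar') else 0)[:2].round(1))
        else: print()
E
python3 look.py a pepper_mill salt_shaker spice_jar dish_round tile_square mat_hex board_oblong mug tin water_bottle
python3 -c "
from h import *
print(manip.sense())
for c in ['scene','top']:
  m=optics.camera_model(c);print(c,m['vfov'],(-np.array(m['R']).T@np.array(m['t'])).round(),np.array(m['R']).round(2).tolist())"
```

```text
pics
scene pepper_mill 0.83 [223.4, 160.6, 26.1, 64.2] ztop 166 mid top [504.7 -93.7] ext [34. 31.] all [ 504.6 -102.2] mark [239.2 218. ] 0.62 [ 504.  -102.2]
scene salt_shaker 0.93 [180.2, 167.4, 17.9, 29.0] ztop 95 mid top [436.5  42.5] ext [27. 28.] all [433.4  35.9] mark [185.3 195.6] 0.66 [426.8  43.3]
scene spice_jar 0.92 [232.7, 226.0, 21.5, 45.4] ztop 112 mid top [ 442.5 -237.6] ext [40. 43.] all [ 444.3 -227.9] mark [250.4 264.3] 0.62 [ 453.  -242.4]
scene dish_round 0.65 [222.5, 249.3, 47.5, 39.4] ztop 11 mid top [ 435.2 -242. ] ext [110. 109.] all [ 435.5 -242. ] mark [242.  266.7] 0.95 [ 436.4 -232.4]
scene tile_square 0.65 [210.8, 205.2, 49.9, 32.3] ztop 11 mid top [498.7 -88.7] ext [116. 185.] all [498.5 -88.2] mark [234.2 220. ] 0.82 [493.6 -94.5]
scene mat_hex 0.83 [171.2, 183.2, 37.0, 23.0] ztop 11 mid top [435.9  43.9] ext [111. 101.] all [435.   42.9] mark [188.8 195.5] 0.88 [437.4  46.9]
scene board_oblong 0.93 [268.8, 274.7, 69.6, 50.1] ztop 10 mid top [ 498.5 -384.6] ext [105. 139.] all [ 498.  -384.1] mark [302.1 299.1] 0.64 [ 500.7 -379.8]
scene mug 0.95 [271
[... 1816 characters left out ...]
862,  0.00093905,  0.00108528,
        0.00043708]), 'effort': array([ 1.69879377e-05, -6.37430120e+01,  3.84771359e+01,  1.22246413e-03,
       -1.30260382e-04, -1.66253801e-05]), 'tool_pos': array([217.33472482, 477.90658457, 303.8972263 ]), 'eef_rot': array([ 3.14156771e+00, -1.90134310e-05,  2.71477889e+00]), 'contact_force': array([-0.99800489, -0.04341122, -0.09319096]), 'moment': array([ 0.00791178, -0.0165519 , -0.01414091]), 'grasp_force': 0.0, 'width': 85.68938826932963}
scene 44.93127683669494 [ 117. -884.  911.] [[0.84, -0.55, 0.0], [-0.39, -0.6, -0.7], [0.39, 0.59, -0.71]]
top 54.40233257505011 [ 417. -166.  965.] [[-0.03, -1.0, -0.02], [-0.99, 0.03, -0.15], [0.15, 0.01, -0.99]]
```

```bash
python3 - <<'E'
import cv2,numpy as np
a=cv2.imread('pics/a_scene.png')[120:340,140:420];b=cv2.imread('pics/a_top.png')[120:320,140:420]
cv2.imwrite('pics/ab.png',np.vstack([cv2.resize(a,(760,597))[:, :]])) 
cv2.imwrite('pics/tt.png',cv2.resize(b,(800,571)))
E
```

```text
(no output)
```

View pics/ab.png

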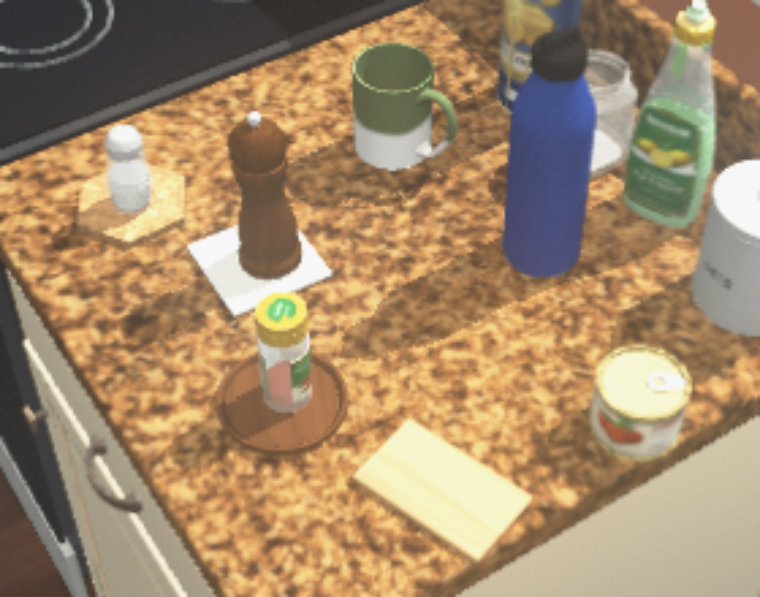

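View pics/tt.png

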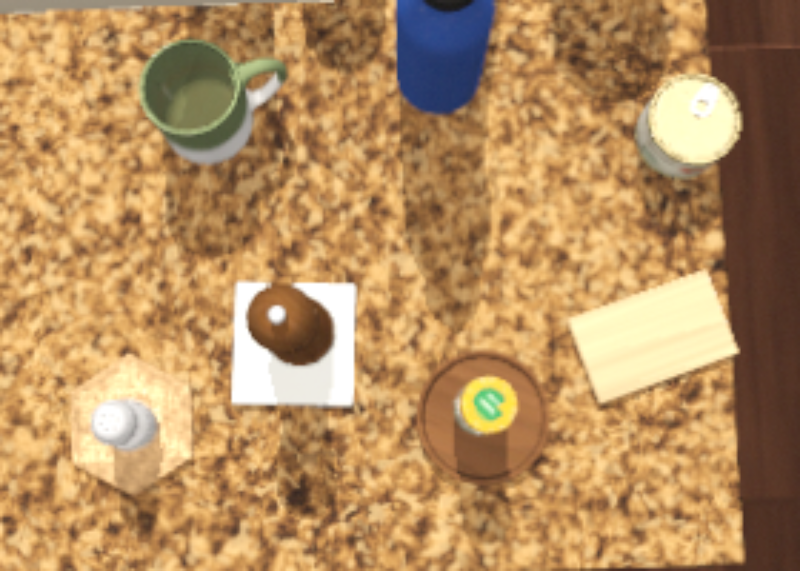

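The scene view shows the mill (crop 265,190) on the tile, the shaker (128,170) on the hex mat, the jar (283,350) in the dish and the board (440,490) empty. The top view agrees. The plan is jar to board, mill to dish, shaker to tile, then jar to mat.

Request:
{"fn": "move_arm", "kwargs": {
  "deltas": [
    {"roll":-0.948},
    {"roll":-0.948},
    {"roll":-0.949},
    {"dx":-0.15,"dy":-0.15},
    {"dx":-0.15,"dy":-0.15},
    {"dx":-0.15,"dy":-0.15},
    {"dx":-0.15,"dy":-0.15},
    {"dx":-0.15,"dy":-0.15}
  ],
  "grip": 1
}}

```text
schema error: expected keys dx, dy, dz, roll
```

Request:
{"fn": "move_arm", "kwargs": {
  "deltas": [
    {"dx":0,"dy":0,"dz":0,"roll":-0.948},
    {"dx":0,"dy":0,"dz":0,"roll":-0.948},
    {"dx":0,"dy":0,"dz":0,"roll":-0.949},
    {"dx":-0.15,"dy":-0.15,"dz":0,"roll":0},
    {"dx":-0.15,"dy":-0.15,"dz":0,"roll":0},
    {"dx":-0.15,"dy":-0.15,"dz":0,"roll":0},
    {"dx":-0.15,"dy":-0.15,"dz":0,"roll":0},
    {"dx":-0.15,"dy":-0.15,"dz":0,"roll":0}
  ],
  "grip": 1
}}

```text
time_s: 3.1
tool_pos: [439.5, 255.2, 304.1]
eef_rot: [3.141, 0.0, 3.141]
contact_force: [0.6, 1.8, 0.3]
width: 85.3
grasp_force: 0.0
```

Request:
{"fn": "move_arm", "kwargs": {
  "deltas": [
    {"dx":0,"dy":-0.18,"dz":0,"roll":0},
    {"dx":0,"dy":-0.18,"dz":0,"roll":0},
    {"dx":0,"dy":-0.18,"dz":0,"roll":0},
    {"dx":0,"dy":-0.18,"dz":0,"roll":0},
    {"dx":0,"dy":-0.18,"dz":0,"roll":0},
    {"dx":0,"dy":-0.18,"dz":0,"roll":0},
    {"dx":0,"dy":-0.18,"dz":0,"roll":0},
    {"dx":0,"dy":-0.18,"dz":0,"roll":0}
  ]
}}

```text
time_s: 4.1
tool_pos: [438.0, -176.9, 304.0]
eef_rot: [-3.141, 0.0, 3.141]
contact_force: [1.3, 0.1, -0.4]
width: 85.3
grasp_force: 0.0
```

Request:
{"fn": "move_arm", "kwargs": {
  "deltas": [
    {"dx":0,"dy":-0.13,"dz":0,"roll":0},
    {"dx":0,"dy":-0.067,"dz":0,"roll":0},
    {"dx":0,"dy":0,"dz":0,"roll":0},
    {"dx":0,"dy":0,"dz":0,"roll":0}
  ]
}}

```text
time_s: 4.6
tool_pos: [438.3, -233.2, 303.9]
eef_rot: [3.141, -0.0, -3.141]
contact_force: [0.1, 0.1, -1.1]
width: 85.2
grasp_force: 0.0
```

Request:
{"fn": "move_arm", "kwargs": {
  "deltas": [
    {"dx":-0.013,"dy":-0.015,"dz":0,"roll":0},
    {"dx":0,"dy":0,"dz":0.12,"roll":0},
    {"dx":0,"dy":0,"dz":0.12,"roll":0},
    {"dx":0,"dy":0,"dz":0.12,"roll":0},
    {"dx":0,"dy":0,"dz":0.1,"roll":0},
    {"dx":0,"dy":0,"dz":0.08,"roll":0},
    {"dx":0,"dy":0,"dz":0.04,"roll":0},
    {"dx":0,"dy":0,"dz":0,"roll":0}
  ]
}}

```text
time_s: 5.6
tool_pos: [442.3, -238.4, 129.7]
eef_rot: [3.141, -0.001, -3.141]
contact_force: [-0.1, -0.2, -0.1]
width: 85.2
grasp_force: 0.0
```

Request:
{"fn": "move_arm", "kwargs": {
  "deltas": [
    {"dx":0,"dy":0,"dz":0,"roll":0},
    {"dx":0,"dy":0,"dz":0,"roll":0},
    {"dx":0,"dy":0,"dz":0,"roll":0},
    {"dx":0,"dy":0,"dz":0,"roll":0},
    {"dx":0,"dy":0,"dz":0,"roll":0},
    {"dx":0,"dy":0,"dz":0,"roll":0}
  ],
  "grip": 0,
  "grip_force": 25
}}

```text
time_s: 6.35
tool_pos: [442.4, -238.8, 130.4]
eef_rot: [-3.141, 0.001, -3.142]
contact_force: [-0.5, 1.4, 6.5]
width: 40.8
grasp_force: 25.6
```

Request:
{"fn": "move_arm", "kwargs": {
  "deltas": [
    {"dx":0,"dy":0,"dz":-0.05,"roll":0},
    {"dx":0,"dy":0,"dz":-0.1,"roll":0},
    {"dx":0,"dy":0,"dz":-0.05,"roll":0},
    {"dx":-0.047,"dy":-0.121,"dz":0,"roll":0},
    {"dx":-0.047,"dy":-0.121,"dz":0,"roll":0},
    {"dx":-0.047,"dy":-0.121,"dz":0,"roll":0},
    {"dx":-0.047,"dy":-0.121,"dz":0,"roll":0},
    {"dx":0,"dy":0,"dz":0,"roll":0}
  ]
}}

```text
time_s: 7.35
tool_pos: [499.0, -386.1, 189.2]
eef_rot: [-3.141, -0.0, 3.14]
contact_force: [0.7, 0.5, -1.2]
width: 41.1
grasp_force: 25.7
```

Request:
{"fn": "move_arm", "kwargs": {
  "deltas": [
    {"dx":0.003,"dy":0.007,"dz":0.08,"roll":0},
    {"dx":0,"dy":0,"dz":0.06,"roll":0},
    {"dx":0,"dy":0,"dz":0.03,"roll":0},
    {"dx":0,"dy":0,"dz":0.013,"roll":0},
    {"dx":0,"dy":0,"dz":0.004,"roll":0},
    {"dx":0,"dy":0,"dz":0,"roll":0}
  ]
}}

```text
time_s: 8.1
tool_pos: [497.8, -381.9, 134.2]
eef_rot: [-3.141, 0.0, 3.142]
contact_force: [-1.2, 1.1, -0.7]
width: 40.8
grasp_force: 25.7
```

Request:
{"fn": "move_arm", "kwargs": {
  "deltas": [
    {"dx":0,"dy":0,"dz":0.003,"roll":0},
    {"dx":0,"dy":0,"dz":0,"roll":0}
  ]
}}

```text
time_s: 8.35
tool_pos: [497.7, -381.8, 133.0]
eef_rot: [-3.141, 0.0, 3.142]
contact_force: [-0.1, 0.1, -1.1]
width: 40.9
grasp_force: 25.7
```

Request:
{"fn": "move_arm", "kwargs": {
  "deltas": [
    {"dx":0,"dy":0,"dz":0.003,"roll":0},
    {"dx":0,"dy":0,"dz":0,"roll":0}
  ]
}}

```text
time_s: 8.6
tool_pos: [497.8, -381.8, 132.3]
eef_rot: [-3.141, 0.001, -3.142]
contact_force: [-0.4, 1.1, 4.1]
width: 40.6
grasp_force: 25.7
```

Request:
{"fn": "move_arm", "kwargs": {
  "deltas": [
    {"dx":0,"dy":0,"dz":0,"roll":0},
    {"dx":0,"dy":0,"dz":0,"roll":0},
    {"dx":0,"dy":0,"dz":0,"roll":0},
    {"dx":0,"dy":0,"dz":0,"roll":0},
    {"dx":0,"dy":0,"dz":0,"roll":0}
  ],
  "grip": 1
}}

```text
time_s: 9.22
tool_pos: [497.6, -381.8, 131.9]
eef_rot: [3.142, -0.0, 3.141]
contact_force: [0.5, -0.5, -0.7]
width: 85.8
grasp_force: 0.0
```

Request:
{"fn": "move_arm", "kwargs": {
  "deltas": [
    {"dx":0,"dy":0,"dz":-0.05,"roll":0},
    {"dx":0,"dy":0,"dz":-0.15,"roll":0},
    {"dx":0,"dy":0,"dz":-0.15,"roll":0},
    {"dx":0,"dy":0,"dz":-0.15,"roll":0},
    {"dx":0,"dy":0,"dz":-0.07,"roll":0},
    {"dx":0,"dy":0,"dz":0,"roll":0}
  ]
}}

```text
time_s: 9.98
tool_pos: [498.0, -382.1, 305.3]
eef_rot: [-3.139, 0.003, 3.142]
contact_force: [0.0, 0.3, -1.3]
width: 85.2
grasp_force: 0.0
```

```bash
python3 look.py b pepper_mill salt_shaker spice_jar dish_round; python3 - <<'E'
from h import *
print(manip.sense()['tool_pos'],manip.sense()['time_s'])
E
```

```text
scene pepper_mill 0.88 [223.9, 163.9, 26.7, 59.8] ztop 166 mid top [504.4 -92.8] ext [36. 30.] all [ 505.1 -101. ] mark [238.6 211.2] 0.6 [514.4 -80.9]
scene salt_shaker 0.83 [177.3, 164.3, 20.0, 33.6] ztop 95 mid top [433.9  41.7] ext [23. 21.] all [431.5  34.1] mark [186.5 196.4] 0.81 [428.1  38.9]
scene spice_jar 0.78 [293.4, 257.0, 20.9, 47.2] ztop 114 mid top [ 497.8 -382.1] ext [40. 41.] all [ 512.1 -377.9] mark [304. 297.] 0.6 [ 503.8 -382. ]
scene dish_round 0.7 [217.5, 247.8, 50.8, 41.8] ztop 11 mid top [ 436.  -241.4] ext [110. 109.] all [ 436.3 -241.1] mark [242.2 267.2] 0.64 [ 436.  -233.9]
top pepper_mill 0.83 [228.5, 218.6, 29.6, 29.9] ztop 177 mid top [505.1 -90.3] ext [10. 10.] all [505.2 -93.7] mark [247.8 236.4] 0.67 [ 506.9 -100.6]
top salt_shaker 0.54 [172.3, 258.7, 24.8, 24.5] ztop 98 mid top [435.7  43.9] ext [26. 25.] all [435.2  38.9] mark [188.4 269.8] 0.89 [431.9  40.3]
top spice_jar 0.63 [360.9, 230.2, 14.8, 14.0] ztop 198 mid top [ 484.3 -323.8] ext [ 3. 21.] all [ 493.6 -359.5] mark [367.4 235.3] 0.76 [ 501.6 -382.3]
top dish_round 0.88 [288.7, 241.7, 48.6, 48.2] ztop 13 mid top [ 435.6 -240.8] ext [109. 107.] all [ 436. -241.] mark [309.9 264.2] 0.8 [ 438.2 -244.7]
[ 497.66171882 -381.76847689  302.97019715] 10.875
```

Request:
{"fn": "move_arm", "kwargs": {
  "deltas": [
    {"dx":-0.024,"dy":0.1,"dz":0,"roll":0},
    {"dx":0,"dy":0.17,"dz":0,"roll":0},
    {"dx":0,"dy":0.17,"dz":0,"roll":0},
    {"dx":0,"dy":0.17,"dz":0,"roll":0},
    {"dx":0,"dy":0.17,"dz":0,"roll":0},
    {"dx":0,"dy":0.13,"dz":0,"roll":0},
    {"dx":0,"dy":0.06,"dz":0,"roll":0},
    {"dx":0,"dy":0,"dz":0,"roll":0}
  ]
}}

```text
time_s: 11.88
tool_pos: [505.0, -90.3, 303.1]
eef_rot: [-3.141, 0.0, -3.14]
contact_force: [1.0, -0.5, 0.6]
width: 85.4
grasp_force: 0.0
```

Request:
{"fn": "move_arm", "kwargs": {
  "deltas": [
    {"dx":0,"dy":0,"dz":0,"roll":0},
    {"dx":0,"dy":0,"dz":0,"roll":0}
  ]
}}

```text
time_s: 12.12
tool_pos: [505.0, -91.8, 302.8]
eef_rot: [-3.142, -0.0, 3.14]
contact_force: [0.1, -0.1, -0.0]
width: 85.2
grasp_force: 0.0
```

Request:
{"fn": "move_arm", "kwargs": {
  "deltas": [
    {"dx":0,"dy":0.003,"dz":0.08,"roll":0},
    {"dx":0,"dy":0,"dz":0.1,"roll":0},
    {"dx":0,"dy":0,"dz":0.08,"roll":0},
    {"dx":0,"dy":0,"dz":0.06,"roll":0},
    {"dx":0,"dy":0,"dz":0.024,"roll":0},
    {"dx":0,"dy":0,"dz":0,"roll":0},
    {"dx":0,"dy":0,"dz":0,"roll":0}
  ]
}}

```text
time_s: 13.0
tool_pos: [505.2, -90.1, 200.5]
eef_rot: [-3.141, 0.001, 3.141]
contact_force: [-0.2, -0.5, -0.8]
width: 85.6
grasp_force: 0.0
```

Request:
{"fn": "move_arm", "kwargs": {
  "deltas": [
    {"dx":0,"dy":0,"dz":0,"roll":0},
    {"dx":0,"dy":0,"dz":0,"roll":0},
    {"dx":0,"dy":0,"dz":0,"roll":0},
    {"dx":0,"dy":0,"dz":0,"roll":0},
    {"dx":0,"dy":0,"dz":0,"roll":0},
    {"dx":0,"dy":0,"dz":0,"roll":0}
  ],
  "grip": 0,
  "grip_force": 35
}}

```text
time_s: 13.75
tool_pos: [505.3, -89.9, 200.4]
eef_rot: [-3.141, 0.001, -3.142]
contact_force: [0.3, 0.9, 5.4]
width: 46.3
grasp_force: 35.3
```

Request:
{"fn": "move_arm", "kwargs": {
  "deltas": [
    {"dx":0,"dy":0,"dz":-0.04,"roll":0},
    {"dx":0,"dy":0,"dz":-0.1,"roll":0},
    {"dx":0,"dy":0,"dz":-0.06,"roll":0},
    {"dx":0.05,"dy":-0.11,"dz":0,"roll":0},
    {"dx":0.066,"dy":-0.142,"dz":0,"roll":0},
    {"dx":0.066,"dy":-0.142,"dz":0,"roll":0},
    {"dx":0.05,"dy":-0.11,"dz":0,"roll":0},
    {"dx":0,"dy":0,"dz":0,"roll":0}
  ]
}}

```text
time_s: 14.75
tool_pos: [434.5, -242.9, 260.4]
eef_rot: [-3.141, 0.0, 3.139]
contact_force: [0.0, -0.0, -2.1]
width: 46.3
grasp_force: 36.6
```

Request:
{"fn": "move_arm", "kwargs": {
  "deltas": [
    {"dx":0,"dy":0,"dz":0,"roll":0},
    {"dx":0,"dy":0,"dz":0,"roll":0}
  ]
}}

```text
time_s: 15.0
tool_pos: [435.5, -240.3, 260.0]
eef_rot: [3.141, 0.0, -3.141]
contact_force: [0.7, 0.2, -1.9]
width: 46.1
grasp_force: 36.6
```

```bash
python3 look.py c pepper_mill dish_round; python3 - <<'E'
import cv2
a=cv2.imread('pics/c_scene.png')[140:320,150:390];cv2.imwrite('pics/c.png',cv2.resize(a,(640,480)))
E
```

```text
scene pepper_mill 0.95 [226.3, 197.2, 32.8, 63.7] ztop 224 mid top [ 430.7 -250.1] ext [29. 60.] all [ 438.1 -245.1] mark [244.4 252.2] 0.97 [ 459.6 -204.2]
scene dish_round 0.72 [220.9, 252.4, 44.2, 35.6] ztop 11 mid top [ 435.  -243.1] ext [108. 108.] all [ 435.1 -243.3] mark [244.2 267.1] 0.66 [ 440.  -236.1]
top pepper_mill none 
top dish_round none
```

View pics/c.png

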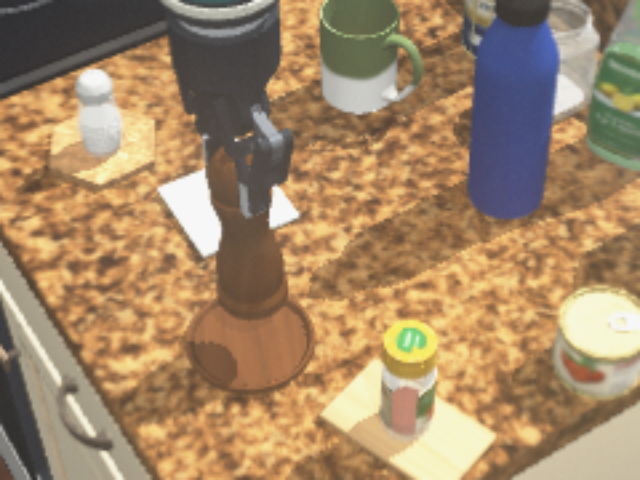

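The mill hangs upright from the gripper at crop (245,240), above the dish, and the jar stands on the board at (408,380). Next I lower the mill.

Request:
{"fn": "move_arm", "kwargs": {
  "deltas": [
    {"dx":0,"dy":-0.003,"dz":0.06,"roll":0},
    {"dx":0,"dy":0,"dz":0.06,"roll":0},
    {"dx":0,"dy":0,"dz":0.04,"roll":0},
    {"dx":0,"dy":0,"dz":0.03,"roll":0},
    {"dx":0,"dy":0,"dz":0.009,"roll":0},
    {"dx":0,"dy":0,"dz":0,"roll":0},
    {"dx":0,"dy":0,"dz":0,"roll":0}
  ]
}}

```text
time_s: 16.38
tool_pos: [435.4, -242.1, 200.5]
eef_rot: [-3.141, 0.001, 3.142]
contact_force: [0.2, -0.3, -1.2]
width: 46.4
grasp_force: 36.6
```

Request:
{"fn": "move_arm", "kwargs": {
  "deltas": [
    {"dx":0,"dy":0,"dz":0.004,"roll":0},
    {"dx":0,"dy":0,"dz":0,"roll":0}
  ]
}}

```text
time_s: 16.62
tool_pos: [435.3, -242.0, 198.9]
eef_rot: [-3.142, 0.0, 3.142]
contact_force: [-0.1, -0.3, -1.0]
width: 46.1
grasp_force: 36.6
```

Request:
{"fn": "move_arm", "kwargs": {
  "deltas": [
    {"dx":0,"dy":0,"dz":0.003,"roll":0},
    {"dx":0,"dy":0,"dz":0,"roll":0}
  ]
}}

```text
time_s: 16.88
tool_pos: [435.6, -242.1, 198.4]
eef_rot: [-3.141, 0.001, -3.142]
contact_force: [1.1, 0.4, 4.5]
width: 46.3
grasp_force: 37.1
```

Contact. Release and rise.

Request:
{"fn": "move_arm", "kwargs": {
  "deltas": [
    {"dx":0,"dy":0,"dz":0,"roll":0},
    {"dx":0,"dy":0,"dz":0,"roll":0},
    {"dx":0,"dy":0,"dz":0,"roll":0},
    {"dx":0,"dy":0,"dz":0,"roll":0},
    {"dx":0,"dy":0,"dz":0,"roll":0}
  ],
  "grip": 1
}}

```text
time_s: 17.5
tool_pos: [435.3, -242.0, 197.9]
eef_rot: [3.142, -0.0, 3.142]
contact_force: [0.4, -0.0, 1.0]
width: 85.3
grasp_force: 0.0
```

Request:
{"fn": "move_arm", "kwargs": {
  "deltas": [
    {"dx":0,"dy":0,"dz":-0.05,"roll":0},
    {"dx":0,"dy":0,"dz":-0.15,"roll":0},
    {"dx":0,"dy":0,"dz":-0.11,"roll":0},
    {"dx":0,"dy":0,"dz":-0.04,"roll":0},
    {"dx":0,"dy":0.07,"dz":0,"roll":0},
    {"dx":0,"dy":0.15,"dz":0,"roll":0},
    {"dx":0,"dy":0.17,"dz":0,"roll":0},
    {"dx":0,"dy":0.17,"dz":0,"roll":0}
  ]
}}

```text
time_s: 18.5
tool_pos: [434.2, -71.5, 301.7]
eef_rot: [3.141, -0.002, 3.141]
contact_force: [0.9, -0.2, -0.3]
width: 85.6
grasp_force: 0.0
```

Request:
{"fn": "move_arm", "kwargs": {
  "deltas": [
    {"dx":0,"dy":0.17,"dz":0,"roll":0},
    {"dx":0,"dy":0.13,"dz":0,"roll":0},
    {"dx":0,"dy":0.07,"dz":0,"roll":0},
    {"dx":0,"dy":0.02,"dz":0,"roll":0},
    {"dx":0,"dy":0,"dz":0,"roll":0},
    {"dx":0,"dy":0,"dz":0,"roll":0}
  ]
}}

```text
time_s: 19.25
tool_pos: [435.1, 42.5, 302.7]
eef_rot: [-3.142, -0.0, 3.141]
contact_force: [0.1, -0.4, 0.2]
width: 85.6
grasp_force: 0.0
```

```bash
python3 look.py d pepper_mill dish_round salt_shaker tile_square
```

```text
scene pepper_mill 0.72 [229.3, 215.9, 31.3, 61.5] ztop 164 mid top [ 436.6 -243.7] ext [36. 36.] all [ 436.2 -249.8] mark [246.3 269.1] 0.73 [ 438.3 -249.3]
scene dish_round 0.61 [220.4, 246.8, 48.2, 41.8] ztop 13 mid top [ 435.8 -240.9] ext [110. 112.] all [ 436.  -242.2] mark [244.5 268.9] 0.93 [ 438.  -240.9]
scene salt_shaker 0.92 [178.5, 165.4, 21.4, 32.4] ztop 95 mid top [435.7  43.2] ext [27. 29.] all [433.3  36.1] mark [187.2 193.6] 0.89 [434.2  47.5]
scene tile_square 0.73 [210.3, 200.2, 49.5, 36.4] ztop 11 mid top [498.7 -87.2] ext [138. 213.] all [498.6 -87.1] mark [234.9 217.7] 0.82 [498.9 -88.5]
top pepper_mill 0.76 [298.1, 250.3, 32.4, 28.4] ztop 175 mid top [ 435.4 -242.4] ext [10. 11.] all [ 437.5 -241.7] 
top dish_round 0.69 [287.3, 237.3, 50.1, 54.3] ztop 15 mid top [ 435.3 -241.7] ext [109. 108.] all [ 435.5 -242.1] mark [308.8 262.6] 0.74 [ 442.1 -242.2]
top salt_shaker 0.46 [181.9, 275.0, 10.3, 4.0] ztop 87 mid top [419.8  38.2] ext [0. 3.] all [418.6  37.3] mark [189.3 268.4] 0.45 [435.1  38.2]
top tile_square 0.67 [219.7, 220.0, 46.7, 40.9] ztop 12 mid top [499.8 -88.3] ext [101. 103.] all [499.7 -87.7] mark [241.2 242.6] 0.57 [493.3 -84.1]
```

Request:
{"fn": "move_arm", "kwargs": {
  "deltas": [
    {"dx":-0.002,"dy":0.003,"dz":0.08,"roll":0},
    {"dx":0,"dy":0,"dz":0.14,"roll":0},
    {"dx":0,"dy":0,"dz":0.14,"roll":0},
    {"dx":0,"dy":0,"dz":0.12,"roll":0},
    {"dx":0,"dy":0,"dz":0.08,"roll":0},
    {"dx":0,"dy":0,"dz":0.04,"roll":0},
    {"dx":0,"dy":0,"dz":0.018,"roll":0},
    {"dx":0,"dy":0,"dz":0,"roll":0}
  ]
}}

```text
time_s: 21.15
tool_pos: [436.1, 43.9, 117.9]
eef_rot: [-3.142, 0.0, 3.142]
contact_force: [-0.6, 0.8, 0.2]
width: 85.5
grasp_force: 0.0
```

Request:
{"fn": "move_arm", "kwargs": {
  "deltas": [
    {"dx":0,"dy":0,"dz":0,"roll":0},
    {"dx":0,"dy":0,"dz":0,"roll":0},
    {"dx":0,"dy":0,"dz":0,"roll":0},
    {"dx":0,"dy":0,"dz":0,"roll":0},
    {"dx":0,"dy":0,"dz":0,"roll":0},
    {"dx":0,"dy":0,"dz":0,"roll":0}
  ],
  "grip": 0,
  "grip_force": 25
}}

```text
time_s: 21.9
tool_pos: [436.2, 44.0, 118.1]
eef_rot: [3.141, 0.001, -3.142]
contact_force: [-1.6, 1.5, 7.2]
width: 37.9
grasp_force: 24.5
```

Request:
{"fn": "move_arm", "kwargs": {
  "deltas": [
    {"dx":0,"dy":0,"dz":-0.04,"roll":0},
    {"dx":0,"dy":0,"dz":-0.1,"roll":0},
    {"dx":0,"dy":0,"dz":-0.06,"roll":0},
    {"dx":-0.045,"dy":-0.09,"dz":0,"roll":0},
    {"dx":-0.06,"dy":-0.13,"dz":0,"roll":0},
    {"dx":-0.06,"dy":-0.13,"dz":0,"roll":0},
    {"dx":-0.045,"dy":-0.09,"dz":0,"roll":0},
    {"dx":0,"dy":0,"dz":0,"roll":0}
  ]
}}

```text
time_s: 22.9
tool_pos: [499.6, -89.7, 178.0]
eef_rot: [-3.141, 0.0, 3.139]
contact_force: [-0.2, 0.0, -1.7]
width: 37.7
grasp_force: 25.1
```

Request:
{"fn": "move_arm", "kwargs": {
  "deltas": [
    {"dx":0,"dy":0,"dz":0,"roll":0},
    {"dx":0,"dy":0,"dz":0,"roll":0}
  ]
}}

```text
time_s: 23.15
tool_pos: [498.4, -87.3, 177.8]
eef_rot: [3.141, -0.0, -3.141]
contact_force: [-0.4, 0.2, 0.3]
width: 37.9
grasp_force: 25.1
```

```bash
python3 look.py e salt_shaker tile_square; python3 - <<'E'
import cv2
a=cv2.imread('pics/e_scene.png')[130:280,150:350];cv2.imwrite('pics/e.png',cv2.resize(a,(800,600)))
E
```

```text
scene salt_shaker 0.87 [223.2, 169.9, 19.9, 33.3] ztop 154 mid top [486.2 -97.1] ext [ 9. 35.] all [493.4 -93.5] mark [231. 196.] 0.67 [525.2 -22.4]
scene tile_square 0.69 [210.3, 200.4, 50.7, 34.6] ztop 10 mid top [499.2 -86.8] ext [112. 205.] all [499.3 -86.2] mark [236.5 216.9] 0.86 [503.7 -88.3]
top salt_shaker none 
top tile_square 0.89 [241.6, 218.3, 24.7, 42.0] ztop 12 mid top [ 495. -118.] ext [99. 44.] all [ 495.1 -118. ] mark [241.7 240.6] 0.92 [498.  -85.4]
```

View pics/e.png

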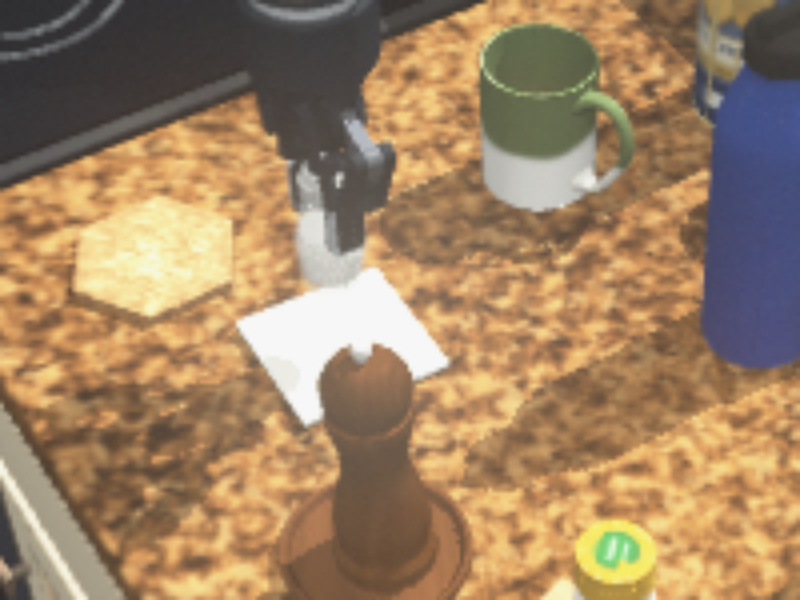

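The shaker hangs upright at crop (330,240) above the tile, and the mill stands in the dish. Next I lower the shaker.

Request:
{"fn": "move_arm", "kwargs": {
  "deltas": [
    {"dx":-0.002,"dy":-0.002,"dz":0.06,"roll":0},
    {"dx":0,"dy":0,"dz":0.06,"roll":0},
    {"dx":0,"dy":0,"dz":0.04,"roll":0},
    {"dx":0,"dy":0,"dz":0.024,"roll":0},
    {"dx":0,"dy":0,"dz":0.008,"roll":0},
    {"dx":0,"dy":0,"dz":0,"roll":0},
    {"dx":0,"dy":0,"dz":0,"roll":0}
  ]
}}

```text
time_s: 24.52
tool_pos: [499.7, -88.7, 120.4]
eef_rot: [-3.141, 0.001, 3.142]
contact_force: [-0.1, -0.4, -1.9]
width: 37.7
grasp_force: 25.1
```

Request:
{"fn": "move_arm", "kwargs": {
  "deltas": [
    {"dx":0,"dy":0,"dz":0.003,"roll":0},
    {"dx":0,"dy":0,"dz":0,"roll":0}
  ]
}}

```text
time_s: 24.78
tool_pos: [499.5, -88.7, 119.1]
eef_rot: [-3.142, 0.0, 3.141]
contact_force: [-0.3, 0.3, -1.1]
width: 37.7
grasp_force: 25.1
```

Request:
{"fn": "move_arm", "kwargs": {
  "deltas": [
    {"dx":0,"dy":0,"dz":0.003,"roll":0},
    {"dx":0,"dy":0,"dz":0,"roll":0}
  ]
}}

```text
time_s: 25.02
tool_pos: [499.5, -88.7, 118.2]
eef_rot: [-3.142, 0.0, 3.142]
contact_force: [-0.1, -0.3, -0.1]
width: 37.8
grasp_force: 25.3
```

Request:
{"fn": "move_arm", "kwargs": {
  "deltas": [
    {"dx":0,"dy":0,"dz":0.002,"roll":0},
    {"dx":0,"dy":0,"dz":0,"roll":0}
  ]
}}

```text
time_s: 25.28
tool_pos: [499.7, -88.7, 118.1]
eef_rot: [-3.141, 0.001, -3.142]
contact_force: [-2.5, 0.6, 9.4]
width: 38.0
grasp_force: 26.7
```

Request:
{"fn": "move_arm", "kwargs": {
  "deltas": [
    {"dx":0,"dy":0,"dz":0,"roll":0},
    {"dx":0,"dy":0,"dz":0,"roll":0},
    {"dx":0,"dy":0,"dz":0,"roll":0},
    {"dx":0,"dy":0,"dz":0,"roll":0},
    {"dx":0,"dy":0,"dz":0,"roll":0}
  ],
  "grip": 1
}}

```text
time_s: 25.9
tool_pos: [499.5, -88.7, 117.5]
eef_rot: [-3.142, -0.0, 3.142]
contact_force: [-0.1, 0.4, 0.3]
width: 85.2
grasp_force: 0.0
```

Request:
{"fn": "move_arm", "kwargs": {
  "deltas": [
    {"dx":0,"dy":0,"dz":-0.05,"roll":0},
    {"dx":0,"dy":0,"dz":-0.15,"roll":0},
    {"dx":0,"dy":0,"dz":-0.18,"roll":0},
    {"dx":0,"dy":0,"dz":-0.15,"roll":0},
    {"dx":0,"dy":0,"dz":-0.09,"roll":0},
    {"dx":0.005,"dy":-0.1,"dz":0,"roll":0},
    {"dx":0,"dy":-0.17,"dz":0,"roll":0},
    {"dx":0,"dy":-0.17,"dz":0,"roll":0}
  ]
}}

```text
time_s: 26.9
tool_pos: [497.8, -221.9, 303.7]
eef_rot: [-3.141, 0.0, -3.141]
contact_force: [0.7, 1.2, 0.4]
width: 85.2
grasp_force: 0.0
```

Request:
{"fn": "move_arm", "kwargs": {
  "deltas": [
    {"dx":0,"dy":-0.17,"dz":0,"roll":0},
    {"dx":0,"dy":-0.17,"dz":0,"roll":0},
    {"dx":0,"dy":-0.13,"dz":0,"roll":0},
    {"dx":0,"dy":-0.07,"dz":0,"roll":0},
    {"dx":0,"dy":0,"dz":0,"roll":0},
    {"dx":0,"dy":0,"dz":0,"roll":0}
  ]
}}

```text
time_s: 27.65
tool_pos: [498.0, -382.0, 303.6]
eef_rot: [3.141, -0.0, -3.141]
contact_force: [0.1, -0.1, 0.8]
width: 85.1
grasp_force: 0.0
```

```bash
python3 look.py f pepper_mill salt_shaker tile_square mat_hex spice_jar; python3 - <<'E'
import cv2
a=cv2.imread('pics/f_scene.png')[130:310,150:390];cv2.imwrite('pics/f.png',cv2.resize(a,(800,600)))
E
```

```text
scene pepper_mill 0.97 [227.8, 214.3, 30.1, 62.8] ztop 164 mid top [ 436.7 -244.1] ext [37. 33.] all [ 435.3 -253.1] mark [246.2 268.4] 0.73 [ 439.1 -247.4]
scene salt_shaker 0.59 [223.5, 185.3, 23.4, 35.0] ztop 96 mid top [ 474.1 -151.3] ext [ 86. 160.] all [496.7 -94.3] 
scene tile_square 0.96 [209.7, 196.6, 51.4, 40.3] ztop 18 mid top [ 470.5 -162.5] ext [130. 165.] all [500.  -85.9] mark [236.2 218.4] 0.83 [500.5 -92.4]
scene mat_hex 0.85 [167.7, 182.1, 41.5, 27.4] ztop 10 mid top [435.5  46.4] ext [110. 105.] all [435.6  46.4] mark [189.1 195.3] 0.97 [438.4  47.2]
scene spice_jar 0.66 [294.5, 259.9, 17.6, 45.6] ztop 114 mid top [ 497.9 -381.8] ext [41. 42.] all [ 495.6 -384.7] mark [300.7 296.9] 0.96 [ 498. -378.]
top pepper_mill 0.58 [300.2, 251.6, 29.2, 25.3] ztop 175 mid top [ 435.4 -242.3] ext [10. 11.] all [ 436.8 -241.7] mark [310.7 263.4] 0.66 [ 439.9 -245.9]
top salt_shaker 0.85 [233.6, 230.2, 21.1, 23.1] ztop 99 mid top [500.1 -90.8] ext [26. 28.] all [497.3 -93.4] mark [242.8 241.6] 0.57 [495.  -88.6]
top tile_square 0.71 [219.6, 218.3, 45.2, 42.4] ztop 12 mid top [499.9 -86.9] ext [101. 103.] all [499.7 -87. ] mark [244.3 236.6] 0.97 [507.4 -91.7]
top mat_hex 0.76 [167.1, 241.0, 39.4, 53.3] ztop 12 mid top [436.3  46.2] ext [112. 100.] all [436.3  46.3] 
top spice_jar 0.64 [361.5, 230.8, 18.7, 14.3] ztop 116 mid top [ 492.8 -371.7] ext [15. 22.] all [ 493.8 -368.4] mark [366.3 235.5] 0.75 [ 501.2 -379.7]
```

View pics/f.png

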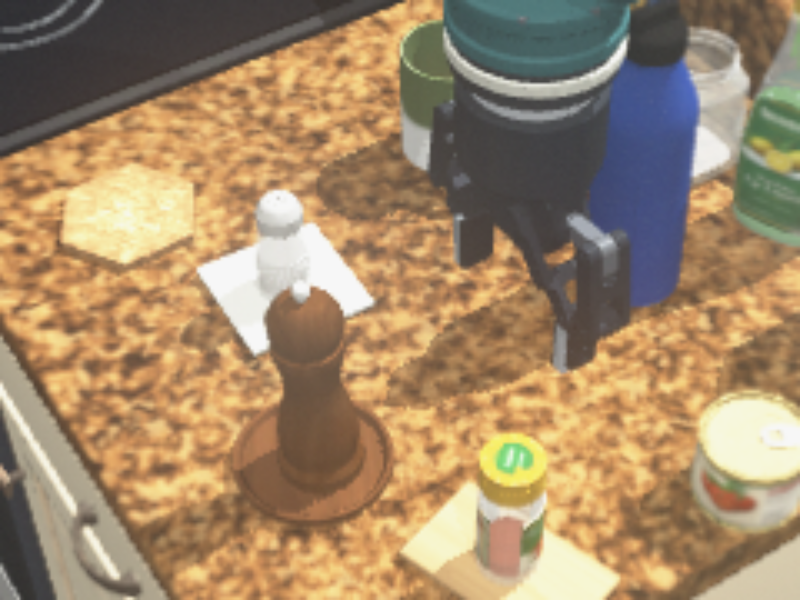

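The shaker stands upright on the tile at crop (282,240), the mill in the dish at (310,385) and the jar on the board at (512,505). Now the jar.

Request:
{"fn": "move_arm", "kwargs": {
  "deltas": [
    {"dx":0,"dy":0,"dz":0.08,"roll":0},
    {"dx":0,"dy":0,"dz":0.13,"roll":0},
    {"dx":0,"dy":0,"dz":0.13,"roll":0},
    {"dx":0,"dy":0,"dz":0.11,"roll":0},
    {"dx":0,"dy":0,"dz":0.07,"roll":0},
    {"dx":0,"dy":0,"dz":0.04,"roll":0},
    {"dx":0,"dy":0,"dz":0.011,"roll":0},
    {"dx":0,"dy":0,"dz":0,"roll":0}
  ]
}}

```text
time_s: 29.75
tool_pos: [498.1, -382.9, 132.8]
eef_rot: [-3.141, 0.0, 3.142]
contact_force: [-0.1, -0.6, 0.1]
width: 85.1
grasp_force: 0.0
```

Request:
{"fn": "move_arm", "kwargs": {
  "deltas": [
    {"dx":0,"dy":0,"dz":0,"roll":0},
    {"dx":0,"dy":0,"dz":0,"roll":0},
    {"dx":0,"dy":0,"dz":0,"roll":0},
    {"dx":0,"dy":0,"dz":0,"roll":0},
    {"dx":0,"dy":0,"dz":0,"roll":0},
    {"dx":0,"dy":0,"dz":0,"roll":0}
  ],
  "grip": 0,
  "grip_force": 25
}}

```text
time_s: 30.5
tool_pos: [498.1, -382.7, 132.5]
eef_rot: [-3.141, 0.0, 3.142]
contact_force: [-1.1, 1.2, 5.6]
width: 41.1
grasp_force: 25.3
```

Request:
{"fn": "move_arm", "kwargs": {
  "deltas": [
    {"dx":0,"dy":0,"dz":-0.04,"roll":0},
    {"dx":0,"dy":0,"dz":-0.11,"roll":0},
    {"dx":0,"dy":0,"dz":-0.15,"roll":0},
    {"dx":0,"dy":0,"dz":-0.15,"roll":0},
    {"dx":0,"dy":0,"dz":-0.13,"roll":0},
    {"dx":0,"dy":0,"dz":-0.08,"roll":0},
    {"dx":0,"dy":0,"dz":-0.03,"roll":0},
    {"dx":0,"dy":0,"dz":0,"roll":0}
  ]
}}

```text
time_s: 31.5
tool_pos: [498.0, -382.7, 339.2]
eef_rot: [-3.142, 0.0, 3.142]
contact_force: [0.7, 0.8, -1.0]
width: 41.1
grasp_force: 25.6
```

Request:
{"fn": "move_arm", "kwargs": {
  "deltas": [
    {"dx":0,"dy":0.07,"dz":0,"roll":0},
    {"dx":0.02,"dy":0.12,"dz":0,"roll":0},
    {"dx":0.03,"dy":0.14,"dz":0,"roll":0},
    {"dx":0.03,"dy":0.14,"dz":0,"roll":0},
    {"dx":0.03,"dy":0.14,"dz":0,"roll":0},
    {"dx":0.03,"dy":0.14,"dz":0,"roll":0},
    {"dx":0.03,"dy":0.14,"dz":0,"roll":0},
    {"dx":0.02,"dy":0.14,"dz":0,"roll":0}
  ]
}}

```text
time_s: 32.5
tool_pos: [440.0, -72.3, 338.2]
eef_rot: [3.141, -0.002, 3.141]
contact_force: [1.1, 0.4, 0.5]
width: 40.8
grasp_force: 25.6
```

Request:
{"fn": "move_arm", "kwargs": {
  "deltas": [
    {"dx":0.017,"dy":0.14,"dz":0,"roll":0},
    {"dx":0,"dy":0.13,"dz":0,"roll":0},
    {"dx":0,"dy":0.09,"dz":0,"roll":0},
    {"dx":0,"dy":0.041,"dz":0,"roll":0},
    {"dx":0,"dy":0,"dz":0,"roll":0},
    {"dx":0,"dy":0,"dz":0,"roll":0}
  ]
}}

```text
time_s: 33.25
tool_pos: [435.9, 45.9, 339.0]
eef_rot: [-3.141, -0.0, 3.141]
contact_force: [-1.3, -0.4, -0.8]
width: 40.8
grasp_force: 25.6
```

Request:
{"fn": "move_arm", "kwargs": {
  "deltas": [
    {"dx":0,"dy":0.002,"dz":0.06,"roll":0},
    {"dx":0,"dy":0,"dz":0.13,"roll":0},
    {"dx":0,"dy":0,"dz":0.15,"roll":0},
    {"dx":0,"dy":0,"dz":0.13,"roll":0},
    {"dx":0,"dy":0,"dz":0.1,"roll":0},
    {"dx":0,"dy":0,"dz":0.06,"roll":0},
    {"dx":0,"dy":0,"dz":0.04,"roll":0},
    {"dx":0,"dy":0,"dz":0,"roll":0}
  ]
}}

```text
time_s: 34.25
tool_pos: [435.7, 46.8, 137.9]
eef_rot: [3.142, -0.001, 3.141]
contact_force: [0.6, 0.5, -0.2]
width: 40.5
grasp_force: 25.6
```

Request:
{"fn": "move_arm", "kwargs": {
  "deltas": [
    {"dx":0,"dy":0,"dz":0.008,"roll":0},
    {"dx":0,"dy":0,"dz":0,"roll":0},
    {"dx":0,"dy":0,"dz":0,"roll":0}
  ]
}}

```text
time_s: 34.62
tool_pos: [436.0, 47.2, 136.2]
eef_rot: [-3.142, 0.001, -3.142]
contact_force: [-0.1, -0.6, -1.4]
width: 40.9
grasp_force: 25.6
```

Request:
{"fn": "move_arm", "kwargs": {
  "deltas": [
    {"dx":0,"dy":0,"dz":0.008,"roll":0},
    {"dx":0,"dy":0,"dz":0,"roll":0},
    {"dx":0,"dy":0,"dz":0,"roll":0}
  ]
}}

```text
time_s: 35.0
tool_pos: [435.9, 47.2, 133.5]
eef_rot: [-3.142, -0.0, 3.142]
contact_force: [0.6, -0.1, -1.7]
width: 40.8
grasp_force: 25.6
```

Request:
{"fn": "move_arm", "kwargs": {
  "deltas": [
    {"dx":0,"dy":0,"dz":0.003,"roll":0},
    {"dx":0,"dy":0,"dz":0,"roll":0}
  ]
}}

```text
time_s: 35.25
tool_pos: [436.0, 47.2, 132.6]
eef_rot: [3.142, 0.0, 3.142]
contact_force: [-0.2, 0.4, 1.5]
width: 40.9
grasp_force: 25.6
```

Request:
{"fn": "move_arm", "kwargs": {
  "deltas": [
    {"dx":0,"dy":0,"dz":0.001,"roll":0},
    {"dx":0,"dy":0,"dz":0,"roll":0}
  ]
}}

```text
time_s: 35.5
tool_pos: [436.1, 47.3, 132.5]
eef_rot: [3.141, 0.001, 3.142]
contact_force: [0.2, 0.4, 5.7]
width: 41.2
grasp_force: 25.5
```

Request:
{"fn": "move_arm", "kwargs": {
  "deltas": [
    {"dx":0,"dy":0,"dz":0,"roll":0},
    {"dx":0,"dy":0,"dz":0,"roll":0},
    {"dx":0,"dy":0,"dz":0,"roll":0},
    {"dx":0,"dy":0,"dz":0,"roll":0},
    {"dx":0,"dy":0,"dz":0,"roll":0}
  ],
  "grip": 1
}}

```text
time_s: 36.12
tool_pos: [435.9, 47.2, 132.3]
eef_rot: [-3.142, -0.0, 3.142]
contact_force: [-0.9, 0.4, -0.3]
width: 85.3
grasp_force: 0.0
```

Request:
{"fn": "move_arm", "kwargs": {
  "deltas": [
    {"dx":0,"dy":0,"dz":-0.05,"roll":0},
    {"dx":0,"dy":0,"dz":-0.15,"roll":0},
    {"dx":0,"dy":0,"dz":-0.18,"roll":0},
    {"dx":0,"dy":0,"dz":-0.15,"roll":0},
    {"dx":0,"dy":0.1,"dz":-0.05,"roll":0},
    {"dx":0,"dy":0.17,"dz":0,"roll":0},
    {"dx":0,"dy":0.17,"dz":0,"roll":0},
    {"dx":0,"dy":0.1,"dz":0,"roll":0}
  ]
}}

```text
time_s: 37.12
tool_pos: [435.5, 211.2, 306.2]
eef_rot: [3.141, 0.0, -3.14]
contact_force: [1.0, -0.2, -0.0]
width: 85.4
grasp_force: 0.0
```

```bash
python3 look.py g pepper_mill salt_shaker spice_jar dish_round tile_square mat_hex mug tin water_bottle; python3 - <<'E'
import cv2
a=cv2.imread('pics/g_scene.png')[120:330,140:420];cv2.imwrite('pics/g.png',cv2.resize(a,(800,600)))
E
```

```text
scene pepper_mill 0.82 [227.7, 217.1, 31.6, 61.1] ztop 164 mid top [ 436.4 -244.3] ext [34. 35.] all [ 435.2 -252.9] mark [244.4 269.9] 0.62 [ 433.5 -248.9]
scene salt_shaker 0.66 [224.2, 186.5, 21.8, 35.0] ztop 96 mid top [ 472.3 -154.5] ext [ 85. 162.] all [495.5 -89.1] mark [234.9 215.4] 0.8 [499.5 -88.6]
scene spice_jar 0.73 [175.2, 152.8, 17.0, 49.0] ztop 114 mid top [435.4  47.3] ext [41. 43.] all [434.9  52.4] mark [185.8 193.5] 0.56 [431.3  49.8]
scene dish_round 0.87 [219.4, 252.4, 50.4, 36.3] ztop 12 mid top [ 436.2 -241.7] ext [111. 111.] all [ 435.1 -241.6] mark [245.8 267.2] 0.87 [ 442.9 -238.3]
scene tile_square 0.83 [210.8, 200.6, 50.0, 35.8] ztop 11 mid top [499.8 -87.9] ext [104. 211.] all [499.6 -86.9] mark [235.8 218.8] 0.55 [499. -93.]
scene mat_hex 0.75 [168.0, 180.3, 42.6, 29.5] ztop 10 mid top [435.8  44.5] ext [112. 103.] all [435.3  43.9] mark [190.8 194.7] 0.9 [443.1  46.8]
scene mug 0.58 [273.2, 134.8, 34.2, 48.4] ztop 99 mid top [692.4 -18.3] ext [77. 96.] all [692.  -22.5] mark [294.8 171.9] 0.63 [721.3 -26. ]
scene tin 0.28 [226.5, 187.6, 18.8, 34.8] zto
[... 826 characters left out ...]
.2, 42.8] ztop 12 mid top [499.7 -87.7] ext [101. 103.] all [499.9 -87.5] mark [238.6 240.3] 0.86 [498.9 -78. ]
top mat_hex 0.89 [164.2, 242.4, 42.1, 50.5] ztop 12 mid top [436.5  44.9] ext [112. 100.] all [436.4  44.6] mark [184.3 263.3] 0.92 [447.5  51.8]
top mug 0.58 [187.3, 131.7, 52.6, 46.8] ztop 102 mid top [691.1 -21.1] ext [78. 95.] all [690.4 -28.7] mark [219.8 157. ] 0.75 [704.7 -34.3]
top tin 0.92 [362.6, 146.3, 35.9, 37.9] ztop 59 mid top [ 665.9 -416.8] ext [73. 73.] all [ 663.7 -414.8] mark [376.8 166.8] 0.59 [ 669.3 -418. ]
top water_bottle 0.88 [278.6, 118.7, 33.4, 42.7] ztop 228 mid top [ 704.  -213.1] ext [ 7. 31.] all [ 703.3 -212.5] mark [291.7 147.3] 0.91 [ 724.  -211.5]
```

View pics/g.png

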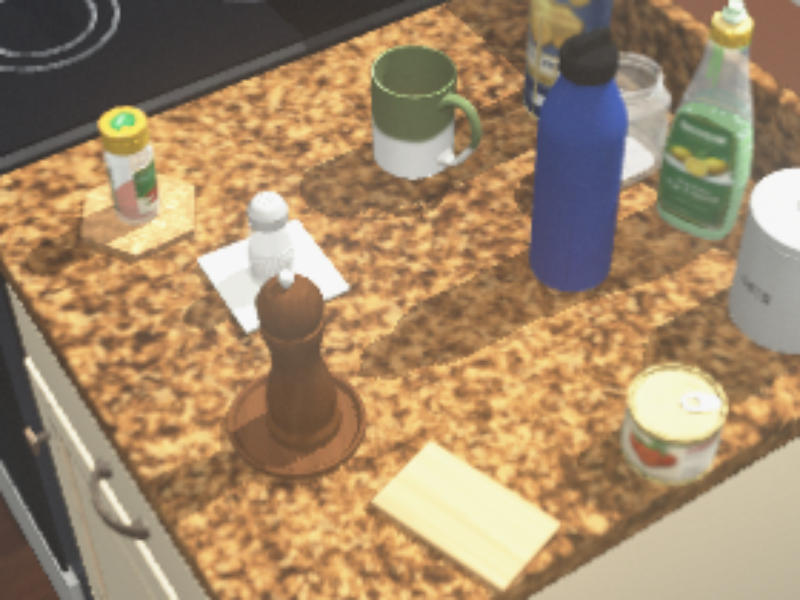

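The jar is upright on the mat at crop (130,165), the shaker on the tile at (270,235) and the mill in the dish at (297,365). All three are within about 3 mm of centre. The mug, tin and flask have not moved.

```bash
python3 -c "
from bench import manip
print(manip.hand_in())"
```

```text
the job is handed in; nothing more can be done
None
```

The mill is upright in the round dish, the shaker on the square tile and the jar on the six-sided mat, each within about 3 mm of centre; the mug, tin and flask were left where they stood, and the job is handed in at about 38 s.

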